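Start the heated propagators and point out the thermostat dial

TASK

Start the two propagators off: gently slide shut the lid vent that has been left open, then press down the near end of the heat-mat controller's rocker switch to turn the mat on. Then point at the controller's temperature dial from straight above, fingertips one to five centimetres over it, so that I can see what to set: stay there for at least two seconds without touching the dial, and finish still pointing. Nothing is to be picked up, and everything else stays as it stands.

Things in the scene. Friction and masses are not known exactly. Their poses are not given: they have to be found in the camera images.
- vent_a (a joint): sliding vent shutter in the lid of propagator_a, m: 0 is fully shut (against its stop), larger is open, up to 0.055. At the start this is the one left open. It opens towards the propagator's -y and shuts towards its +y, needs 1 to 2 N and stays where it is left. Grey plate 36 x 60 x 2.5 mm between two black guide rails, with an upright finger tab in its middle.
- vent_b (a joint): the same shutter in the lid of propagator_b, shut at the start; leave it shut
- tab_a (a point): top centre of vent_a's finger tab, moves with the shutter, 152 mm above the tray's underside. The tab is an upright plate 30 mm (x) by 7 mm thick (y), standing 14.5 mm above the shutter plate; the guide rails and end stops beside it are 12 mm lower than its top. Axes as the propagator's. The frame's end stops are 67 mm from the lid's middle.
- tab_b (a point): top centre of vent_b's finger tab, as tab_a
- shut_a (a point): where tab_a is when vent_a is fully shut: 30 mm from the lid's middle towards the propagator's +y
- propagator_a: propagator with the open vent: half seed tray of compost, 219 x 209 x 76 mm, with a clear domed lid clipped on it (top of the lid 134 mm above the tray's underside), loose on the heat mat, 0.9 kg in all. Origin: centre of the tray's underside; x along the 219 mm side, away from the robot; the vent slides along y. Stands left or right on the mat.
- propagator_b: propagator with the shut vent: half seed tray of compost, 219 x 209 x 76 mm, with a clear domed lid clipped on it (top of the lid 134 mm above the tray's underside), loose on the heat mat, 0.9 kg in all. Origin: centre of the tray's underside; x along the 219 mm side, away from the robot; the vent slides along y. Stands beside the other.
- heat_mat: flat black heat mat under both propagators, 260 x 520 x 4 mm, fixed to the table; origin under its middle, the propagators stand side by side along its y
- mat_controller: grey heat-mat controller, fixed, about 130 x 104 mm and 44 to 60 mm high, its panel sloping down 8 degrees towards the robot: black round dial in the middle, rocker switch nearer the robot. Origin in the middle of the underside; x away from the robot, z up
- mat_controller_rocker (a joint): rocker switch, rad: -0.157 far end down (off, as at the start), +0.157 near end down (on). No spring: it stays where it is pressed; 3 to 6 N on its near end move it; press slowly, under 10 mm/s; counts as on above 0.08
- rocker_near (a point): on the top face of the rocker's near end (the end towards the controller's -x), 2 mm in from the edge, about 54 mm above the table. The rocker is 13 mm long (x) and 21 mm wide (y), its pivot 5 mm farther along +x than this point; it stands 5 mm proud of the panel. The fingertip must press on the near half only, not past the pivot; the end goes down 2 mm in all.
- mat_controller_dial (a joint): temperature dial, rad; any value, must not be touched or turned
- dial_top (a point): top centre of the dial (38 mm across, 18 mm high), 71 mm above the table; 44 mm behind the rocker. Axes as the controller's
- mug: white mug, 83 mm across, 94 mm high, stands on the table; bystander, origin under its middle
- clay_pot: small terracotta pot, 65 mm across, 63 mm high; bystander, origin under its middle
- dibber_1: wooden dibber, 197 x 28 mm, lying on the table; bystander, origin under its middle

How it is judged:
By the outcome, as a careful person would: the job done as asked, in the order asked, and still so for the second after the job is handed in, with the robot touching nothing.
It also fails if it takes over 51 s, if anything falls off the work surface, if the arm or the gripper's body presses on something with over 40 N, if the wrist force passes 120 N, or if a joint passes its speed limit or range.

ROBOT

A 7-joint arm with a two-finger parallel gripper is mounted at the origin on a cart in front of the work surface, level with it; the furniture and walls round the work are solid. World frame = base frame: x ahead of the robot, y to its left, z up, the work surface at z = 0. Lengths are in m, angles in rad, forces in N, time in s.
With the tool pointing down it reaches from about 0.425 to 0.925 m from the base axis. Payload 6.8 kg.
Tool frame: the origin (TCP) lies between the finger pads, 19 mm behind the fingertips; this is the grasp point; z points along the fingers, y is the line along which they close (so a half turn about z gives the same grasp; the last joint's range is limited). The gripper opens to 85 mm and grips with 20 to 120 N. Pads are 22 mm wide; open, the fingers measure 114 mm over their backs; the gripper's body (76 mm by 85 mm) begins 54 mm behind the grasp point. The pads swing forward as they close: fully open they stand 13 mm farther back than shut.
Start: joints at [-1.24, 0.477, 0.022, 1.555, -0.011, 1.109, -0.083], TCP at [0.287, 0.611, 0.25] pointing down, gripper open.
Joint ranges: [-2.96, 2.96], [-0.34, 2.1], [-1.41, 1.46], [0.24, 2.44], [-1.37, 4.51], [0.17, 1.92], [-2.96, 2.96]. Speed limits (rad/s): [2.39, 2.39, 3.14, 3.14, 3.14, 3.14, 3.14].

INTERFACE

Orientations are given as a rotation vector (axis times angle).
In Python, from bench import r gives the robot as it stands.
- The arm moves only by the tool play_rows, never from a script. Its argument "targets" is text: rows parted by semicolons, each of 5 numbers parted by spaces: the closure, from -1 (fully open) to 1 (shut), then the shift along the tool's x, y, z in m, then the turn about the tool's z in rad. In form: gripper dx dy dz spin; .... A call has 1 to 8 rows; each row is the pose to reach, as a shift and turn from the pose commanded when the call began, along the tool's axes at that moment; what a row does not reach only later rows make up. A row lasts 1/12 s, in which the tool goes at most 41.7 mm and 7.16 degrees, less where a joint would pass 70% of its speed; a pose out of reach is approached as far as the arm can. A call with a gripper value outside its range is refused whole. The fingers move at their own pace and stop on an object; "squeeze" is the grip in N (left out, the last holds). Time passes only in rows, so rows that repeat a pose let the fingers close. It gives the time, the measured TCP pose, the force, the opening and the grip force at its end, in the units of the state.
- r.get_obs(): the state, without advancing time (a new reading comes with each control period).
- r.grab_frame(name): name is "side" or "top" or "wrist"; returns the picture (384x512x3 uint8, red, green, blue); there is no depth.
- r.camera_info(name): a dict with "fov_y" (degrees; the focal length in pixels is half the picture's height over the tangent of half this angle, whatever the lens; pixels are square), "cx", "cy" (the principal point, pixels), "k1" (the pictures are not rectified: a ray, as slopes to the right and down, at radius r is drawn at 1 + k1 r^2 times it, then the intrinsics apply), "position" and "rotation" of the camera in the world. Camera axes: x right, y down, z forward; pixel columns grow to the right and rows downward; lengths in m; the calibration is good to about 2 mm. A picture is of the moment at which its call begins: read the wrist's pose just before it. camera_info takes no time and is no camera call; for the wrist camera it gives the pose at the moment of the call.
- r.hand_in(): hands the job in; it is judged then, once.
The state is a dict: "clock": time; "joints": joint angles; "qvel": joint speeds; "tau": joint torques, N m; "tcp_pos": TCP position; "orientation": TCP orientation; "contact_force": force on the tool from outside, world axes, zero at the start; "moment": the same for the moment, N m; "grip_width": finger opening in m; "gripper_force": force on a finger pad.
Only numpy, scipy, OpenCV 4.12 (cv2) and the standard library are available. Lean on these libraries where they do the work, as an engineer would, in place of code of your own. Each camera call takes 0.05 s, during which the arm holds its last target. There are 200 camera calls.

## Working session

There is one attempt and no reset: what is moved stays moved. The work goes in short steps, Python scripts to look and compute and a tool call to move; the robot and the scene stay as the last step left them, time stands still between calls to the robot, and variables do not carry over. Pictures are saved under pics/ and viewed, at most 10 in all, crops included, and the job is handed in when it is done.

Besides the shell and the picture viewer there is one more tool, called as name(argument=value, ...), one argument or row to a line, values as JSON. play_rows: Moves the arm, as the interface text tells. Its arguments: {"type":"object","properties":{"targets":{"type":"string"},"squeeze":{"type":"number"}},"required":["targets"]}

```bash
mkdir -p pics; cat > h.py <<'E'
import numpy as np, cv2
from bench import r
def ray(ci,u,v):
    f=192/np.tan(np.radians(ci["fov_y"])/2)
    K=np.array([[f,0,ci["cx"]],[0,f,ci["cy"]],[0,0,1]])
    p=cv2.undistortPoints(np.array([[[u,v]]],float),K,np.array([ci["k1"],0,0,0,0]))[0,0]
    R=np.array(ci["rotation"]); 
    if R.shape!=(3,3): R=cv2.Rodrigues(R)[0]
    return np.array(ci["position"]),R@np.array([p[0],p[1],1])
def onz(ci,u,v,z):
    o,d=ray(ci,u,v); return o+d*(z-o[2])/d[2]
def proj(ci,P):
    f=192/np.tan(np.radians(ci["fov_y"])/2)
    R=np.array(ci["rotation"]); 
    if R.shape!=(3,3): R=cv2.Rodrigues(R)[0]
    c=R.T@(np.array(P)-np.array(ci["position"])); a=c[:2]/c[2]
    a=a*(1+ci["k1"]*(a@a)); return a*f+[ci["cx"],ci["cy"]]
def save(n,f):
    cv2.imwrite(f"pics/{f}.png",cv2.cvtColor(n,cv2.COLOR_RGB2BGR))
E
python3 - <<'E'
from h import *
o=r.get_obs()
print({k:np.round(o[k],3) for k in o})
for n in ["top","side"]:
    im=r.grab_frame(n); save(im,n+"0"); print(n,r.camera_info(n))
print(r.camera_info("wrist"))
E
```

```text
{'clock': np.float64(0.0), 'joints': array([-1.24 ,  0.478,  0.022,  1.556, -0.012,  1.109, -0.083]), 'qvel': array([-0.   , -0.   , -0.001, -0.001, -0.   ,  0.   ,  0.   ]), 'tau': array([ 1.0000e-03, -5.9645e+01,  1.6080e+00, -2.8121e+01,  1.3000e-02,
        9.0000e-03, -0.0000e+00]), 'tcp_pos': array([0.287, 0.611, 0.249]), 'orientation': array([-6.840e-01, -3.066e+00,  3.000e-03]), 'contact_force': array([ 0.817, -0.774,  0.738]), 'moment': array([-0.006,  0.005,  0.036]), 'gripper_force': np.float64(0.0), 'grip_width': np.float64(0.085)}
top {'fov_y': 46.05088848910128, 'cx': 248.69699356897002, 'cy': 191.98280015309598, 'k1': -0.03436860019151772, 'position': array([0.3920809 , 0.03589054, 1.56158986]), 'rotation': array([-2.13218579,  2.17482276, -0.14292206])}
side {'fov_y': 47.94966560959825, 'cx': 251.41321507055443, 'cy': 192.57556860876514, 'k1': -0.11795743240313954, 'position': array([1.48075241, 0.11756504, 1.24650108]), 'rotation': array([-1.75407017, -1.92775233,  0.6895266 ])}
{'fov_y': 70.73457204746582, 'cx': 250.52760264098777, 'cy': 191.03154497914053, 'k1': -0.05845821015418542, 'position': array([0.2246833 , 0.64096406, 0.37206927]), 'rotation': array([2.44681435, 1.55624988, 0.21396427])}
```

View pics/top0.png

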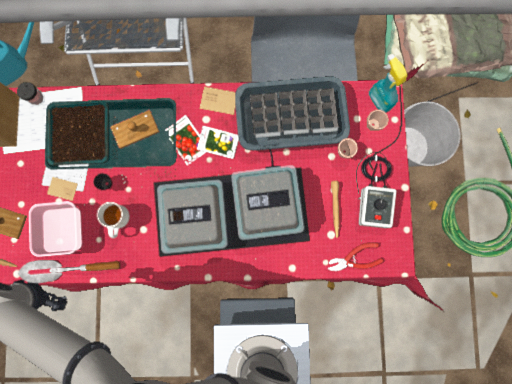

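View pics/side0.png

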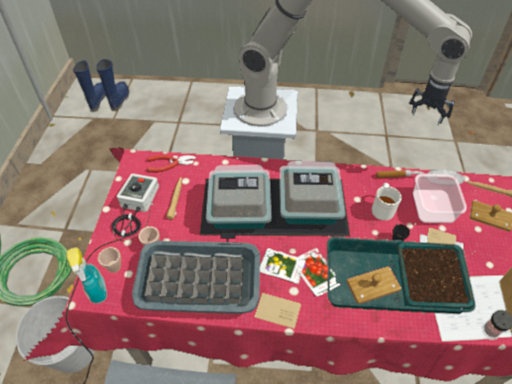

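The top view has the propagators at px (192,215) and (268,203) and the controller at (377,207). I need closer crops of the vents and the controller.

```bash
python3 - <<'E'
from h import *
t=cv2.imread("pics/top0.png"); s=cv2.imread("pics/side0.png")
a=cv2.resize(t[160:260,150:310],None,fx=5,fy=5,interpolation=cv2.INTER_CUBIC)[:,:800]
cv2.imwrite("pics/c1.png",a[:500])
b=cv2.resize(t[180:235,350:405],None,fx=7,fy=7,interpolation=cv2.INTER_CUBIC)
c=cv2.resize(s[160:220,200:340],None,fx=5,fy=5,interpolation=cv2.INTER_CUBIC)
o=np.zeros((600,800,3),np.uint8); o[:300,:700]=c; b=cv2.resize(b,(300,300)); o[300:,:300]=b
d=cv2.resize(s[165:215,110:165],(330,300),interpolation=cv2.INTER_CUBIC); o[300:,320:650]=d
cv2.imwrite("pics/c2.png",o)
ci=r.camera_info("top")
for n,p,z in [("propL",(192,215),.138),("propR",(268,203),.138),("dial",(378,204),.071),("rock",(377,217),.054)]: print(n,onz(ci,*p,z).round(3))
E
```

```text
propL [0.511 0.213 0.138]
propR [ 0.544 -0.028  0.138]
dial [ 0.541 -0.396  0.071]
rock [ 0.499 -0.395  0.054]
```

View pics/c1.png

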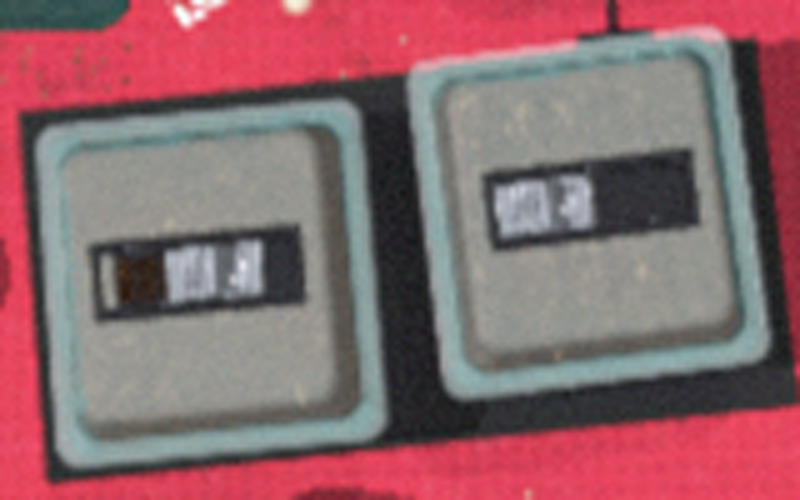

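View pics/c2.png

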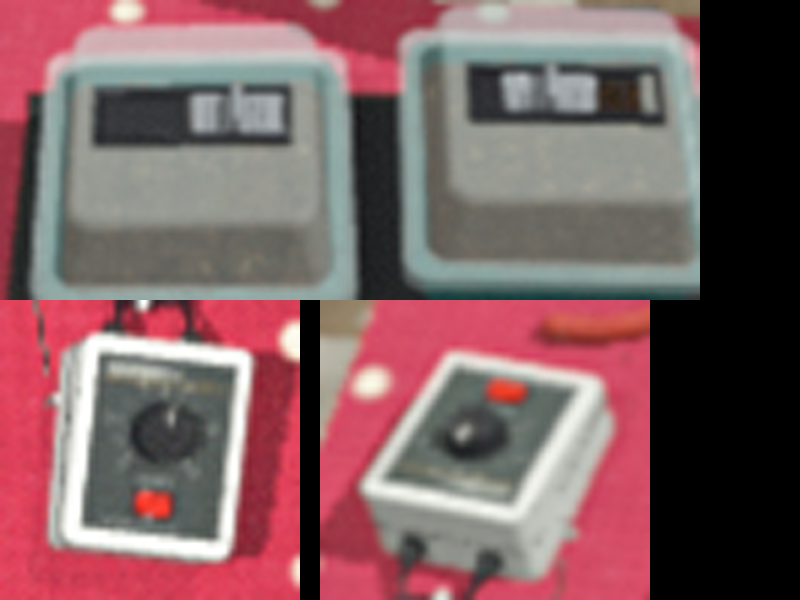

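```bash
cat >> h.py <<'E'
def plan(target,xdir=None):
    "shift in tool axes and spin to put TCP at target with tool x along +-xdir (angle, rad)"
    o=r.get_obs(); R=cv2.Rodrigues(np.array(o["orientation"]))[0]
    sh=R.T@(np.array(target)-o["tcp_pos"]); sp=0
    if xdir is not None:
        d=R.T@[np.cos(xdir),np.sin(xdir),0]; sp=np.arctan2(d[1],d[0]); sp=(sp+np.pi/2)%np.pi-np.pi/2
    print("tcp",np.round(o["tcp_pos"],4),"shift",sh.round(4),"spin",round(sp,3),"t",o["clock"],"F",np.round(o["contact_force"],1),"toolx yaw",np.arctan2(R[1,0],R[0,0]).round(3),"tz",R[:,2].round(3))
E
python3 - <<'E'
from h import *
ci=r.camera_info("top")
g=lambda x,y,z:onz(ci,150+x/5,160+y/5,z)
A=[g(93,243,.143),g(98,320,.143),g(300,225,.143),g(305,300,.143)]
c=sum(A)/4; y=(A[0]+A[1]-A[2]-A[3]); yaw=np.arctan2(y[1],y[0])-np.pi/2
tab=g(215,272,.156)
print(c,np.degrees(yaw),np.linalg.norm(y)/2,tab)
cc=r.camera_info("top")
k=lambda x,y,z:onz(cc,350+x*55/300,180+(y-300)*55/300,z)
print("dial",k(168,432,.071),"rock",k(153,504,.053))
cw=[k(95,337,.058),k(253,350,.058),k(58,545,.044),k(235,560,.044)]
for p in cw: print(p)
x=cw[0]+cw[1]-cw[2]-cw[3]; print("ctrl yaw",np.degrees(np.arctan2(x[1],x[0])))
plan([c[0]-.0,c[1]-.06,.27],yaw)
E
```

```text
[0.51258061 0.21977294 0.143     ] 4.147463778148888 0.13090319827947025 [0.51123608 0.2080817  0.156     ]
dial [ 0.53990235 -0.40569051  0.071     ] rock [ 0.49742957 -0.39919643  0.053     ]
[ 0.60105509 -0.36762999  0.058     ]
[ 0.5910183  -0.46536031  0.058     ]
[ 0.47398871 -0.34150149  0.044     ]
[ 0.46241717 -0.45072939  0.044     ]
ctrl yaw -9.05807241856407
tcp [0.2866 0.6106 0.2491] shift [-0.3961 -0.3121 -0.0203] spin -0.511 t 0.1 F [0.3 0.5 0.3] toolx yaw 2.703 tz [-0.001 -0.002 -1.   ]
```

play_rows(
  targets="1 -0.396 -0.312 -0.02 -0.511;1 -0.396 -0.312 -0.02 -0.511;1 -0.396 -0.312 -0.02 -0.511;1 -0.396 -0.312 -0.02 -0.511;1 -0.396 -0.312 -0.02 -0.511;1 -0.396 -0.312 -0.02 -0.511;1 -0.396 -0.312 -0.02 -0.511;1 -0.396 -0.312 -0.02 -0.511",
)

```text
clock: 0.77
tcp_pos: [0.4364, 0.3111, 0.2631]
orientation: [0.113, -3.139, 0.0]
contact_force: [1.2, -0.0, 0.3]
grip_width: -0.0001
gripper_force: 0.0
```

```bash
python3 - <<'E'
from h import *
plan([0.516,.16,.27],np.radians(4.1))
E
```

```text
tcp [0.4364 0.3111 0.2631] shift [-0.0685 -0.1565 -0.0069] spin 0.001 t 0.7667 F [ 1.2 -0.   0.3] toolx yaw -3.069 tz [-0. -0. -1.]
```

play_rows(
  targets="1 -0.069 -0.156 -0.007 0;1 -0.069 -0.156 -0.007 0;1 -0.069 -0.156 -0.007 0;1 -0.069 -0.156 -0.007 0;1 -0.069 -0.156 -0.007 0;1 -0.069 -0.156 -0.007 0;1 -0.069 -0.156 -0.007 0",
)

```text
clock: 1.35
tcp_pos: [0.5157, 0.163, 0.2699]
orientation: [0.112, -3.139, -0.0]
contact_force: [-0.4, 1.1, -0.2]
grip_width: -0.0
gripper_force: 0.0
```

```bash
python3 - <<'E'
from h import *
plan([0.512,.16,.27],np.radians(4.1))
ci=r.camera_info("wrist"); im=r.grab_frame("wrist"); save(im,"w1")
cv2.imwrite("pics/w1b.png",cv2.resize(cv2.imread("pics/w1.png"),(800,600),interpolation=cv2.INTER_CUBIC))
for P in [(.511,.208,.156),(.512,.22,.143),r.get_obs()["tcp_pos"]-[0,0,.019]]: print(proj(ci,P)*800/512)
E
```

```text
tcp [0.5157 0.163  0.2699] shift [ 0.0039 -0.0027 -0.0001] spin 0.0 t 1.35 F [-0.4  1.1 -0.2] toolx yaw -3.07 tz [-0.001  0.    -1.   ]
[467.59863597 298.49669343]
[483.06377085 295.6725761 ]
[392.23762668 371.55479281]
```

View pics/w1b.png

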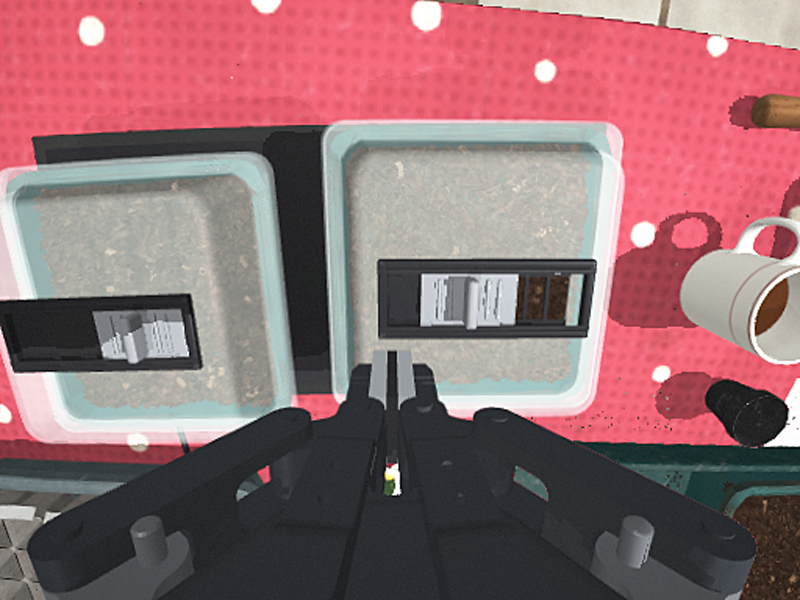

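```bash
python3 - <<'E'
from h import *
ci=r.camera_info("wrist"); k=.64
g=lambda u,v,z:onz(ci,u*k,v*k,z)
A=[g(597,260,.144),g(590,336,.144),g(378,260,.144),g(380,338,.144)]
c=sum(A)/4; y=A[0]+A[1]-A[2]-A[3]; yaw=np.arctan2(-y[0],y[1])
t=g(474,302,.156); print("c",c.round(4),"len",np.linalg.norm(y)/2,"yaw",np.degrees(yaw),"tab",t.round(4))
py=np.array([-np.sin(yaw),np.cos(yaw),0]); print("tab along y",(t-c)@py,"fingers half width left/right",[ (g(u,355,r.get_obs()["tcp_pos"][2]-.019)).round(4) for u in (372,412)])
b=[g(190,293,.144),g(200,368,.144)]; tb=g(133,333,.156); print("b tab",tb)
shut=c+py*.030; print("shut",shut)
start=t-py*.024
for z in (.20,.169): plan([start[0],start[1],z],yaw)
E
```

```text
c [0.5134 0.2238 0.144 ] len 0.1330068363843297 yaw 4.5601820604315515 tab [0.5123 0.2131 0.156 ]
tab along y -0.010587026289631516 fingers half width left/right [array([0.5089, 0.1573, 0.2509]), array([0.5078, 0.1718, 0.2509])]
b tab [0.54738209 0.00905464 0.156     ]
shut [0.51103271 0.25373108 0.144     ]
tcp [0.5153 0.1641 0.2699] shift [-0.0008  0.0251  0.0699] spin -0.006 t 1.4 F [-0.8  0.6  0.9] toolx yaw -3.068 tz [-0.001  0.    -1.   ]
tcp [0.5153 0.1641 0.2699] shift [-0.0009  0.0251  0.1009] spin -0.006 t 1.4 F [-0.8  0.6  0.9] toolx yaw -3.068 tz [-0.001  0.    -1.   ]
```

play_rows(
  targets="1 -0.001 0.025 0.03 0;1 -0.001 0.025 0.06 0;1 -0.001 0.025 0.08 0;1 -0.001 0.025 0.09 0;1 -0.001 0.025 0.097 0;1 -0.001 0.025 0.1 0;1 -0.001 0.025 0.1 0",
)

```text
clock: 1.98
tcp_pos: [0.5153, 0.1882, 0.1704]
orientation: [-0.114, 3.139, 0.0]
contact_force: [0.4, 0.2, 0.3]
grip_width: -0.0003
gripper_force: 0.0
```

```bash
python3 - <<'E'
from h import *
plan([.5125,.1891,.169],np.radians(4.5))
ci=r.camera_info("wrist");im=r.grab_frame("wrist"); save(im,"w2")
cv2.imwrite("pics/w2b.png",cv2.resize(cv2.imread("pics/w2.png"),(800,600),interpolation=cv2.INTER_CUBIC))
E
```

```text
tcp [0.5153 0.1882 0.1704] shift [0.0028 0.0011 0.0014] spin -0.006 t 1.9833 F [0.4 0.2 0.3] toolx yaw -3.069 tz [ 0.  0. -1.]
```

View pics/w2b.png

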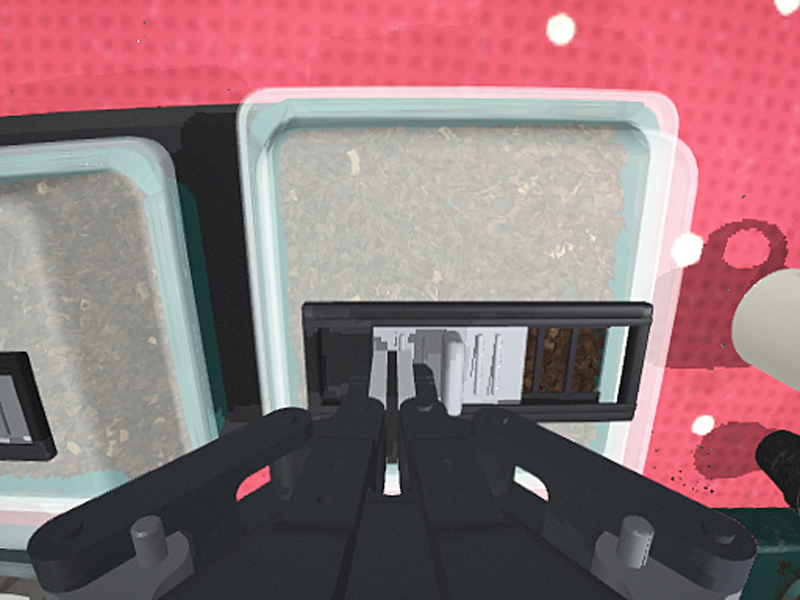

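play_rows(
  targets="1 0.001 0.004 0.001 0;1 0.002 0.007 0.001 0;1 0.002 0.01 0.001 0;1 0.002 0.012 0.001 0;1 0.002 0.014 0.001 0;1 0.002 0.016 0.001 0;1 0.002 0.018 0.001 0;1 0.002 0.02 0.001 0",
)

```text
clock: 2.7
tcp_pos: [0.512, 0.2075, 0.1693]
orientation: [-0.113, 3.139, -0.0]
contact_force: [-0.4, -0.6, 0.3]
grip_width: -0.0002
gripper_force: 0.6
```

play_rows(
  targets="1 0 0.002 0 0;1 0 0.004 0 0;1 0 0.006 0 0;1 0 0.008 0 0;1 0 0.01 0 0;1 0 0.012 0 0;1 0 0.014 0 0;1 0 0.016 0 0",
)

```text
clock: 3.37
tcp_pos: [0.5108, 0.2237, 0.1692]
orientation: [-0.113, 3.139, 0.0]
contact_force: [0.6, -1.3, 0.1]
grip_width: 0.0003
gripper_force: 0.6
```

```bash
cat > m.py <<'E'
from h import *
import sys
plan([.5125,.1891,.169],np.radians(4.5))
ci=r.camera_info("wrist");im=r.grab_frame("wrist"); save(im,sys.argv[1])
cv2.imwrite(f"pics/{sys.argv[1]}b.png",cv2.resize(cv2.imread(f"pics/{sys.argv[1]}.png"),(800,600),interpolation=cv2.INTER_CUBIC))
E
python3 m.py w3
```

```text
tcp [0.5108 0.2237 0.1692] shift [ 0.0008 -0.0346  0.0002] spin -0.006 t 3.3667 F [ 0.6 -1.3  0.1] toolx yaw -3.069 tz [ 0.  0. -1.]
```

View pics/w3b.png

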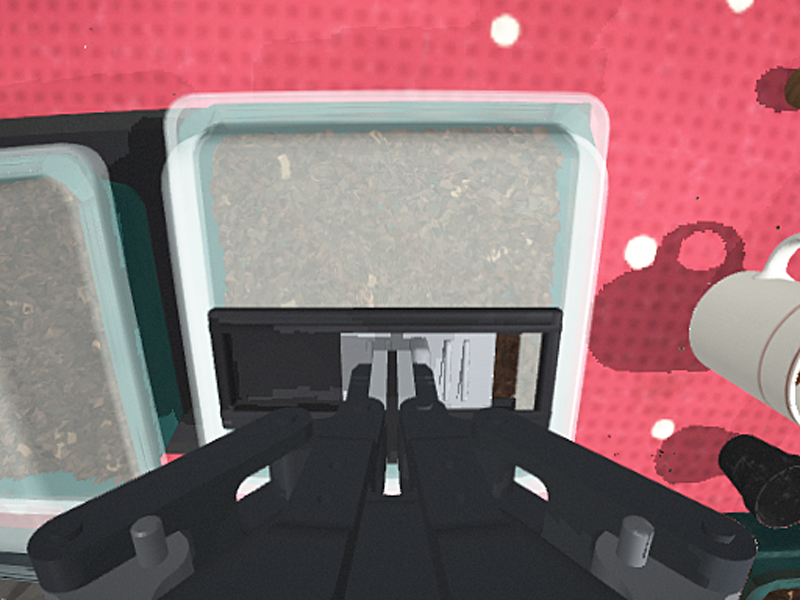

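play_rows(
  targets="1 0 0.002 0 0;1 0 0.004 0 0;1 0 0.006 0 0;1 0 0.008 0 0;1 0 0.01 0 0;1 0 0.012 0 0;1 0 0.014 0 0;1 0 0.016 0 0",
)

```text
clock: 4.08
tcp_pos: [0.5095, 0.2396, 0.1692]
orientation: [0.113, -3.139, 0.0]
contact_force: [0.2, -0.8, 0.1]
grip_width: 0.0005
gripper_force: 0.6
```

play_rows(
  targets="1 0 0.0005 0 0;1 0 0.001 0 0;1 0 0.0015 0 0;1 0 0.0015 0 0",
)

```text
clock: 4.42
tcp_pos: [0.5094, 0.2409, 0.1692]
orientation: [0.113, -3.139, 0.0]
contact_force: [0.1, -2.1, 0.3]
grip_width: 0.0002
gripper_force: 0.5
```

play_rows(
  targets="1 0 0.0005 0 0;1 0 0.001 0 0;1 0 0.001 0 0",
)

```text
clock: 4.67
tcp_pos: [0.5094, 0.241, 0.1692]
orientation: [0.112, -3.139, 0.002]
contact_force: [0.9, -4.5, 1.0]
grip_width: -0.0
gripper_force: 2.1
```

```bash
python3 m.py w4
```

```text
tcp [0.5094 0.241  0.1692] shift [ 0.0006 -0.052   0.0002] spin -0.007 t 4.6667 F [ 0.9 -4.5  1. ] toolx yaw -3.07 tz [-0.    -0.001 -1.   ]
```

View pics/w4b.png

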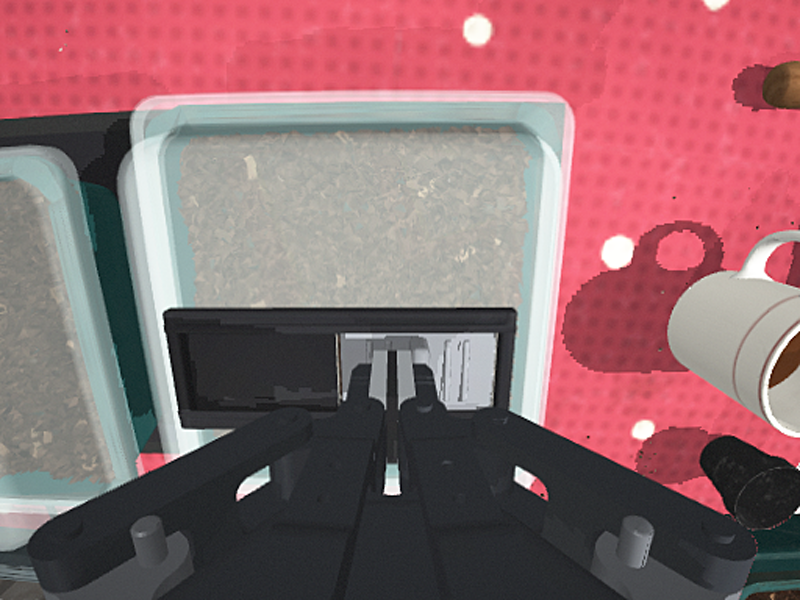

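play_rows(
  targets="1 0 -0.004 0 0;1 0 -0.01 0 0;1 0 -0.01 0 0;1 0 -0.01 -0.03 0;1 0 -0.01 -0.07 0;1 0 -0.01 -0.1 0;1 0 -0.01 -0.1 0",
)

```text
clock: 5.3
tcp_pos: [0.5131, 0.2338, 0.2759]
orientation: [-0.113, 3.13, 0.01]
contact_force: [0.5, 0.9, -0.2]
grip_width: -0.0001
gripper_force: 0.0
```

```bash
python3 - <<'E'
from h import *
plan([.50,-.40,.25],np.radians(-8.5))
ci=r.camera_info("wrist"); p=r.get_obs()["tcp_pos"]; R=cv2.Rodrigues(np.array(r.get_obs()["orientation"]))[0]
for x in (0,.007,.011): print(x,proj(ci,p+R@[x,.0,.019])/.64)
E
```

```text
tcp [0.5131 0.2338 0.2759] shift [ 0.059  -0.6314  0.0217] spin 0.22 t 5.3 F [ 0.5  0.9 -0.2] toolx yaw -3.07 tz [ 0.01   0.006 -1.   ]
0 [389.22316332 372.36182892]
0.007 [389.20779539 354.78719258]
0.011 [389.19904299 344.53024362]
```

play_rows(
  targets="1 0.059 -0.631 0.022 0.22;1 0.059 -0.631 0.022 0.22;1 0.059 -0.631 0.022 0.22;1 0.059 -0.631 0.022 0.22;1 0.059 -0.631 0.022 0.22;1 0.059 -0.631 0.022 0.22;1 0.059 -0.631 0.022 0.22;1 0.059 -0.631 0.022 0.22",
)

```text
clock: 5.97
tcp_pos: [0.5028, -0.1027, 0.2577]
orientation: [0.231, 3.132, 0.001]
contact_force: [0.9, 1.2, 0.4]
grip_width: -0.0001
gripper_force: 0.0
```

```bash
python3 - <<'E'
from h import *
plan([.50,-.40,.25],np.radians(-8.5))
E
```

```text
tcp [ 0.5028 -0.1027  0.2577] shift [-0.0409 -0.2945  0.0075] spin 0.001 t 5.9667 F [0.9 1.2 0.4] toolx yaw 2.994 tz [ 0.001  0.001 -1.   ]
```

play_rows(
  targets="1 -0.041 -0.294 0.008 0;1 -0.041 -0.294 0.008 0;1 -0.041 -0.294 0.008 0;1 -0.041 -0.294 0.008 0;1 -0.041 -0.294 0.008 0;1 -0.041 -0.294 0.008 0;1 -0.041 -0.294 0.008 0;1 -0.041 -0.294 0.008 0",
)

```text
clock: 6.63
tcp_pos: [0.4975, -0.4061, 0.2495]
orientation: [-0.245, -3.132, 0.008]
contact_force: [-0.7, -0.5, -0.6]
grip_width: -0.0003
gripper_force: 0.0
```

play_rows(
  targets="1 0 0 0 0;1 0 0 0 0;1 0 0 0 0",
)

```text
clock: 6.88
tcp_pos: [0.5012, -0.3957, 0.2493]
orientation: [0.228, 3.133, 0.003]
contact_force: [0.2, 0.8, 0.2]
grip_width: -0.0
gripper_force: 0.0
```

```bash
python3 m.py w5; python3 - <<'E'
from h import *
im=cv2.imread("pics/w5.png"); h=cv2.cvtColor(im,cv2.COLOR_BGR2HSV)
m=((h[...,0]<6)|(h[...,0]>176))&(h[...,1]>190)&(h[...,2]>120)
n,l,s,c=cv2.connectedComponentsWithStats(m.astype(np.uint8))
for i in range(1,n):
    if s[i,4]>60: print(s[i],c[i].round(1),cv2.minAreaRect(np.argwhere(l==i)[:,::-1].astype(np.float32)))
E
```

```text
tcp [ 0.5012 -0.3957  0.2493] shift [0.0735 0.5801 0.0813] spin -0.224 t 6.8833 F [0.2 0.8 0.2] toolx yaw 2.996 tz [ 0.     0.002 -1.   ]
```

View pics/w5b.png

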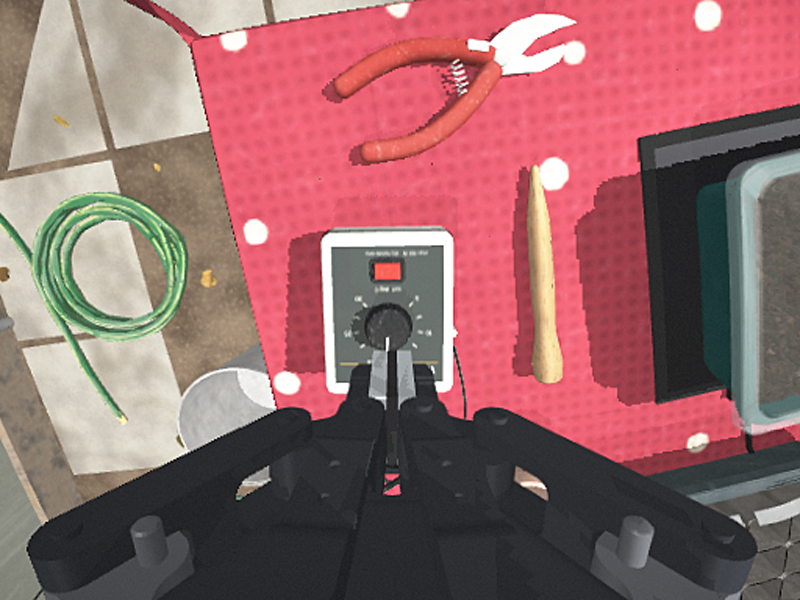

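```bash
python3 - <<'E'
from h import *
ci=r.camera_info("wrist"); k=.64
im=cv2.imread("pics/w5.png").astype(int); sub=im[155:195,225:270]
m=(sub[...,2]>150)&(sub[...,1]<110)&(sub[...,0]<110)&(sub[...,2]-sub[...,0]>90)
ys,xs=np.nonzero(m); print("red",xs.min()+225,xs.max()+225,ys.min()+155,ys.max()+155,xs.mean()+225,ys.mean()+155,m.sum(),m.sum(1))
print(im[158:188,247,:].tolist())
u=xs.mean()+225
for v in (ys.min()+154.5,ys.max()+155.5): print(onz(ci,u,v,.054).round(4))
g=onz(ci,388*k,327*k,.071); print("dial",g)
for e in [(322,235),(330,392),(453,232),(452,388)]: pass
a=onz(ci,*np.array((322,240))*k,.044);b=onz(ci,*np.array((453,238))*k,.044); d=a-b; print("near edge dir yaw",np.degrees(np.arctan2(d[0],-d[1])))
E
```

```text
red 240 256 168 178 247.42944785276075 172.98159509202455 163 [ 0  0  0  0  0  0  0  0  0  0  0  0  0 16 16 13 14 16 14 14 14 17 14 15
  0  0  0  0  0  0  0  0  0  0  0  0  0  0  0  0]
[[95, 100, 91], [108, 112, 105], [129, 133, 128], [169, 176, 173], [182, 188, 184], [141, 143, 138], [96, 98, 90], [70, 69, 66], [69, 64, 60], [65, 66, 60], [63, 69, 173], [82, 90, 253], [97, 106, 255], [89, 98, 250], [88, 95, 249], [90, 99, 250], [88, 99, 250], [88, 98, 249], [88, 100, 251], [90, 102, 255], [73, 80, 241], [67, 68, 80], [76, 76, 68], [92, 94, 88], [111, 113, 104], [134, 138, 133], [202, 210, 205], [221, 234, 229], [171, 180, 177], [110, 113, 107]]
[ 0.4934 -0.397   0.054 ]
[ 0.5068 -0.3989  0.054 ]
dial [ 0.53990799 -0.40261363  0.071     ]
near edge dir yaw -7.395499944650073
```

```bash
python3 - <<'E'
from h import *
plan([.4875,-.397,.081],np.radians(-7.5))
E
```

```text
tcp [ 0.5013 -0.3955  0.2494] shift [ 0.0135 -0.0037  0.1684] spin -0.014 t 6.9333 F [-0.7  0.6  0.2] toolx yaw 2.997 tz [ 0.     0.002 -1.   ]
```

play_rows(
  targets="1 0.0135 -0.0035 0.03 -0.014;1 0.0135 -0.0035 0.065 -0.014;1 0.0135 -0.0035 0.1 -0.014;1 0.0135 -0.0035 0.125 -0.014;1 0.0135 -0.0035 0.145 -0.014;1 0.0135 -0.0035 0.16 -0.014;1 0.0135 -0.0035 0.168 -0.014;1 0.0135 -0.0035 0.168 -0.014",
)

```text
clock: 7.6
tcp_pos: [0.4864, -0.3971, 0.0801]
orientation: [-0.206, -3.133, -0.003]
contact_force: [-0.8, 1.0, -0.5]
grip_width: -0.0
gripper_force: 0.0
```

play_rows(
  targets="1 0 0 0 0;1 0 0 0 0;1 0 0 0 0",
)

```text
clock: 7.85
tcp_pos: [0.4873, -0.3998, 0.0831]
orientation: [0.209, 3.132, -0.002]
contact_force: [0.4, -0.3, 0.4]
grip_width: -0.0001
gripper_force: 0.0
```

```bash
python3 m.py w6;python3 - <<'E'
from h import *
plan([.4875,-.397,.081],np.radians(-7.5))
s=r.grab_frame("side");save(s,"s6"); t=r.grab_frame("top"); save(t,"t6")
w=cv2.imread("pics/w6.png")
o=np.zeros((600,800,3),np.uint8)
o[:300,:400]=cv2.resize(w[150:300,150:350],(400,300),interpolation=cv2.INTER_CUBIC)
ci=r.camera_info("side"); u,v=proj(ci,(.495,-.397,.056)).astype(int); print(u,v)
o[:300,400:]=cv2.resize(cv2.cvtColor(s,4)[v-24:v+24,u-32:u+32],(400,300),interpolation=cv2.INTER_CUBIC)
ci=r.camera_info("top"); u,v=proj(ci,(.495,-.397,.056)).astype(int); print(u,v)
o[300:,:400]=cv2.resize(cv2.cvtColor(t,4)[v-24:v+24,u-32:u+32],(400,300),interpolation=cv2.INTER_CUBIC)
cv2.imwrite("pics/c6.png",o)
E
```

```text
tcp [ 0.4873 -0.3998  0.0831] shift [ 0.0533  0.5869 -0.0866] spin -0.212 t 7.85 F [ 0.4 -0.3  0.4] toolx yaw 3.008 tz [ 0.002 -0.001 -1.   ]
tcp [ 0.4872 -0.3998  0.0829] shift [0.0001 0.0028 0.0019] spin -0.003 t 7.9 F [-0.2 -0.6  0.1] toolx yaw 3.008 tz [ 0.002 -0.001 -1.   ]
141 178
377 218
```

View pics/c6.png

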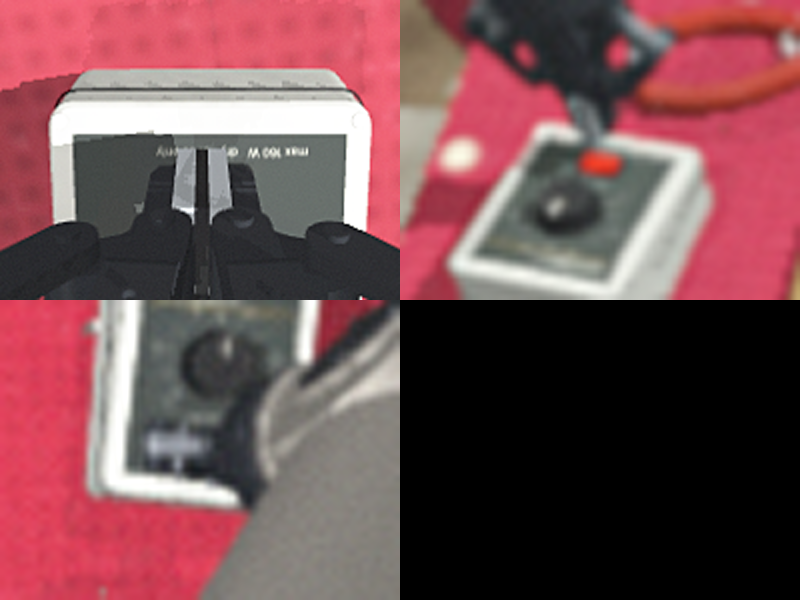

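Rows in the three crops: in the side view the fingertip ends at side px (140,177), just behind the near end of the red rocker, whose centre is at about (141,180). I'll cross-check in numbers.

```bash
python3 - <<'E'
from h import *
ci=r.camera_info("side"); s0=cv2.imread("pics/side0.png").astype(int)[160:215,110:170]
b,g,rr=[s0[...,i] for i in range(3)]
m=((rr>170)&(g<70)&(b<75)).astype(np.uint8)
n,l,s,c=cv2.connectedComponentsWithStats(m)
for i in range(1,n):
    if s[i,4]>8:
        u,v=c[i]+[110,160]; print(s[i],u,v,"rocker ctr",onz(ci,u,v,.054).round(4), "near edge",onz(ci,u,s[i,1]+159.5,.055).round(4),"far",onz(ci,u,s[i,1]+s[i,3]+159.5,.053).round(4))
print("tip far edge",onz(ci,139.7,176.7,.064).round(4))
plan([.4875,-.398,.075],np.radians(-7.5))
E
```

```text
[28 20  6  2 10] 140.5 180.4 rocker ctr [ 0.5027 -0.3973  0.054 ] near edge [ 0.4992 -0.398   0.055 ] far [ 0.5071 -0.3963  0.053 ]
tip far edge [ 0.4936 -0.4006  0.064 ]
tcp [ 0.4869 -0.3997  0.0825] shift [-0.0004  0.0018  0.0075] spin -0.003 t 8.0 F [ 0.2  0.  -0.1] toolx yaw 3.008 tz [ 0.001 -0.001 -1.   ]
```

play_rows(
  targets="1 -0.001 0.0015 0.0005 0;1 -0.0015 0.002 0.001 0;1 -0.0015 0.002 0.0015 0;1 -0.0015 0.002 0.002 0;1 -0.0015 0.002 0.0025 0;1 -0.0015 0.002 0.003 0;1 -0.0015 0.002 0.0035 0;1 -0.0015 0.002 0.004 0",
)

```text
clock: 8.67
tcp_pos: [0.4882, -0.3977, 0.0775]
orientation: [-0.21, -3.134, -0.0]
contact_force: [-0.4, 0.7, -0.1]
grip_width: 0.0001
gripper_force: 0.0
```

play_rows(
  targets="1 0 0 0.0003 0;1 0 0 0.0006 0;1 0 0 0.0009 0;1 0 0 0.0012 0;1 0 0 0.0015 0;1 0 0 0.0018 0;1 0 0 0.002 0;1 0 0 0.002 0",
)

```text
clock: 9.33
tcp_pos: [0.4882, -0.3976, 0.0756]
orientation: [-0.21, -3.134, -0.0]
contact_force: [0.2, 0.1, -0.4]
grip_width: -0.0001
gripper_force: 0.0
```

play_rows(
  targets="1 0 0 0.0002 0;1 0 0 0.0004 0;1 0 0 0.0006 0;1 0 0 0.0008 0;1 0 0 0.001 0;1 0 0 0.001 0",
)

```text
clock: 9.83
tcp_pos: [0.4882, -0.3976, 0.0746]
orientation: [-0.21, -3.135, -0.0]
contact_force: [-0.3, 0.6, 0.8]
grip_width: -0.0001
gripper_force: 0.0
```

play_rows(
  targets="1 0 0 0.0002 0;1 0 0 0.0004 0;1 0 0 0.0006 0;1 0 0 0.0008 0;1 0 0 0.001 0;1 0 0 0.001 0",
)

```text
clock: 10.33
tcp_pos: [0.4882, -0.3976, 0.0738]
orientation: [-0.21, -3.135, -0.0]
contact_force: [-0.7, 0.9, 2.1]
grip_width: -0.0003
gripper_force: 1.1
```

play_rows(
  targets="1 0 0 0.0002 0;1 0 0 0.0004 0;1 0 0 0.0006 0;1 0 0 0.0008 0;1 0 0 0.001 0;1 0 0 0.001 0",
)

```text
clock: 10.83
tcp_pos: [0.4873, -0.3976, 0.0726]
orientation: [-0.211, -3.133, -0.001]
contact_force: [-3.5, 1.8, 4.4]
grip_width: -0.0001
gripper_force: 2.8
```

play_rows(
  targets="1 0 0 0.0002 0;1 0 0 0.0004 0;1 0 0 0.0006 0;1 0 0 0.0008 0;1 0 0 0.001 0;1 0 0 0.001 0",
)

```text
clock: 11.33
tcp_pos: [0.487, -0.3975, 0.072]
orientation: [-0.211, -3.133, -0.002]
contact_force: [-4.5, 2.3, 8.1]
grip_width: -0.0001
gripper_force: 5.2
```

play_rows(
  targets="1 0 0 0.0002 0;1 0 0 0.0004 0;1 0 0 0.0006 0;1 0 0 0.0006 0",
)

```text
clock: 11.67
tcp_pos: [0.487, -0.3976, 0.0719]
orientation: [-0.211, -3.133, -0.002]
contact_force: [-6.3, 3.0, 13.1]
grip_width: -0.0002
gripper_force: 7.3
```

play_rows(
  targets="1 0 0 -0.002 0;1 0 0 -0.006 0;1 0 0 -0.012 0;1 0 0 -0.012 0;1 0 0 -0.012 0",
)

```text
clock: 12.08
tcp_pos: [0.4887, -0.3978, 0.0835]
orientation: [0.21, 3.134, -0.001]
contact_force: [-1.0, 0.3, -0.0]
grip_width: -0.0
gripper_force: 0.0
```

```bash
python3 - <<'E'
from h import *
for n in ("side","top","wrist"): save(r.grab_frame(n),n+"7")
plan([.489,-.398,.075],np.radians(-7.5))
for f in ("side0","s6","side7"):
    a=cv2.imread(f"pics/{f}.png")[176:186,134:148]; print(f); print("\n".join(" ".join(f"{p[2]:3d}" for p in row) for row in a))
E
```

```text
tcp [ 0.4883 -0.3975  0.0828] shift [-0.0008 -0.0004  0.0078] spin -0.003 t 12.2333 F [-0.3 -0.3  0.5] toolx yaw 3.008 tz [-0.  0. -1.]
side0
162 174 188 194 196 206 214 220 228 230 230 229 228 227
105 108 117 124 143 168 175 177 184 189 196 209 222 231
 94  93  91 108 160 204 201 190 175 164 145 153 174 183
 96  96  96 130 196 231 232 229 223 205 138 104 118 123
100  98  94 130 195 228 236 234 228 203 129  85  97  98
 98  94  90 101 145 172 183 183 177 154 102  88  95  97
 88  86  80  82 102 110 116 112 108  99  91  94  96  97
 75  73  68  73  82  96 110 113 104  93  96  97  97  95
 72  68  63  68  69  76  90 102 102  97 101 100  97  95
102  81  70  70  68  63  68  89 101 105 110 104  96  95
s6
160 170 176 147 109  96 127 160 196 217 224 224 224 224
 81  90  93  86  87 108 132 153 168 180 189 203 218 226
 59  58  57  69 124 172 184 190 177 163 140 149 169 179
 66  69  68 100 177 222 230 230 224 205 139 102 116 121
 74  89  89 118 189 227 237 235 229 204 128  88  96 101
 89  97  93 101 145 174 184 185 179 154 101  89  95  95
 86  85  81  82 101 109 115 113 110  99  92  94  95  95
 77  75  68  72  84  94 111 114 103  95  94  97  98  96
 70  67  67  66  72  78  91 104  99  97 102 100 100  95
102  81  69  70  70  61  67  88  99 105 110 104  99  92
side7
159 172 178 155 113  89 110 138 166 209 224 224 223 223
 82  89  94  88  80  84 105 131 151 176 188 200 215 222
 61  58  60  66  90 126 162 175 170 157 139 146 166 177
 65  64  62  89 131 170 208 217 216 200 140 105 115 119
 66  72  71 101 145 162 190 204 209 192 127  88  97  99
 72  86  85  91 115 121 137 153 159 144 100  90  95  97
 76  83  83  84  96 101 104 105 103  97  91  95  97  95
 77  74  71  73  83  98 113 115 104  94  95  97  97  95
 72  68  66  68  71  77  92 104 101  97 101 101  98  95
 99  80  70  70  70  63  67  90  99 105 109 105  98  94
```

play_rows(
  targets="1 0 0 0.002 0;1 0 0 0.004 0;1 0 0 0.006 0;1 0 0 0.0075 0;1 0 0 0.0083 0;1 0 0 0.009 0;1 0 0 0.0094 0;1 0 0 0.0096 0",
)

```text
clock: 12.9
tcp_pos: [0.4882, -0.3976, 0.0734]
orientation: [-0.21, -3.135, -0.0]
contact_force: [0.1, 0.3, -0.4]
grip_width: 0.0001
gripper_force: 0.0
```

play_rows(
  targets="1 0 0 0 0;1 0 0 0 0",
)

```text
clock: 13.07
tcp_pos: [0.4883, -0.3976, 0.0735]
orientation: [0.21, 3.134, -0.0]
contact_force: [-0.1, 0.8, 0.2]
grip_width: -0.0002
gripper_force: 0.0
```

```bash
python3 - <<'E'
from h import *
plan([.540,-.404,.119],np.radians(-7.5))
E
```

```text
tcp [ 0.4883 -0.3976  0.0735] shift [-0.0521  0.0006 -0.0455] spin -0.003 t 13.0667 F [-0.1  0.8  0.2] toolx yaw 3.008 tz [ 0. -0. -1.]
```

play_rows(
  targets="1 0 0 -0.01 0;1 0 0 -0.03 0;1 0 0 -0.0455 0;1 0 0 -0.0455 0;1 -0.02 0 -0.0455 0;1 -0.04 0 -0.0455 0;1 -0.05 0.0005 -0.0455 0;1 -0.052 0.0005 -0.0455 0",
)

```text
clock: 13.73
tcp_pos: [0.542, -0.4033, 0.1188]
orientation: [0.206, 3.134, 0.0]
contact_force: [0.3, 0.4, -0.7]
grip_width: -0.0001
gripper_force: 0.0
```

play_rows(
  targets="1 0 0 0 0;1 0 0 0 0;1 0 0 0 0;1 0 0 0 0;1 0 0 0 0;1 0 0 0 0;1 0 0 0 0;1 0 0 0 0",
)

```text
clock: 14.4
tcp_pos: [0.5397, -0.4041, 0.119]
orientation: [0.21, 3.135, 0.0]
contact_force: [1.0, -0.7, -0.7]
grip_width: 0.0
gripper_force: 0.0
```

```bash
python3 - <<'E'
from h import *
plan([.540,-.404,.119],np.radians(-7.5))
ci=r.camera_info("wrist"); w=r.grab_frame("wrist"); t=r.grab_frame("top"); save(w,"w8"); save(t,"t8")
u,v=proj(ci,(.5,-.398,.054)); print("rocker px",u,v)
im=w.astype(int); m=(im[...,0]>130)&(im[...,1]<115)&(im[...,2]<115)&(im[...,0]-im[...,2]>80)
n,l,s,c=cv2.connectedComponentsWithStats(m.astype(np.uint8))
for i in range(1,n):
    if s[i,4]>30 and abs(c[i]-[u,v]).max()<60:
        print(s[i],c[i]); x,y,a,b,_=s[i]; print("near",onz(ci,c[i][0],y-.5,.054),"far",onz(ci,c[i][0],y+b-.5,.054)); print(im[y-3:y+b+3,int(c[i][0])].tolist())
E
```

```text
tcp [ 0.5397 -0.4041  0.119 ] shift [-0.0003  0.0001 -0.    ] spin -0.003 t 14.4 F [ 1.  -0.7 -0.7] toolx yaw 3.008 tz [ 0.  0. -1.]
rocker px 250.3208718178112 156.81756652514179
[236 147  29  18 515] [250.02718447 155.46213592]
near [ 0.49286789 -0.39724768  0.054     ] far [ 0.5053522  -0.39892655  0.054     ]
[[66, 67, 69], [63, 68, 73], [45, 53, 56], [190, 71, 66], [255, 105, 96], [250, 101, 94], [247, 96, 88], [246, 91, 84], [247, 94, 86], [247, 92, 85], [247, 94, 88], [247, 98, 90], [246, 97, 89], [245, 94, 87], [245, 91, 81], [245, 93, 83], [245, 93, 82], [246, 95, 84], [247, 93, 84], [249, 90, 80], [209, 60, 53], [101, 65, 64], [72, 83, 84], [70, 71, 69]]
```

play_rows(
  targets="1 0 0 0 0;1 0 0 0 0;1 0 0 0 0;1 0 0 0 0;1 0 0 0 0;1 0 0 0 0;1 0 0 0 0;1 0 0 0 0",
)

```text
clock: 15.17
tcp_pos: [0.5398, -0.4041, 0.1189]
orientation: [0.21, 3.135, 0.0]
contact_force: [-0.4, 0.0, -1.0]
grip_width: -0.0001
gripper_force: 0.0
```

play_rows(
  targets="1 0 0 0 0;1 0 0 0 0;1 0 0 0 0;1 0 0 0 0;1 0 0 0 0;1 0 0 0 0;1 0 0 0 0;1 0 0 0 0",
)

```text
clock: 15.83
tcp_pos: [0.5398, -0.404, 0.1189]
orientation: [-0.21, -3.135, -0.0]
contact_force: [0.4, -0.8, 0.0]
grip_width: -0.0
gripper_force: 0.0
```

play_rows(
  targets="1 0 0 0 0;1 0 0 0 0;1 0 0 0 0;1 0 0 0 0;1 0 0 0 0;1 0 0 0 0;1 0 0 0 0;1 0 0 0 0",
)

```text
clock: 16.5
tcp_pos: [0.5398, -0.4041, 0.1189]
orientation: [-0.21, -3.135, -0.0]
contact_force: [-0.0, 0.4, 0.1]
grip_width: -0.0001
gripper_force: 0.0
```

play_rows(
  targets="1 0 0 0 0;1 0 0 0 0;1 0 0 0 0;1 0 0 0 0;1 0 0 0 0;1 0 0 0 0;1 0 0 0 0;1 0 0 0 0",
)

```text
clock: 17.17
tcp_pos: [0.5398, -0.4041, 0.1189]
orientation: [-0.21, -3.135, -0.0]
contact_force: [0.0, 0.5, 1.1]
grip_width: -0.0
gripper_force: 0.0
```

```bash
python3 - <<'E'
from h import *
t=r.grab_frame("top").astype(int); o=cv2.cvtColor(cv2.imread("pics/top0.png"),4).astype(int)
for v in (213,214,215):
    print("L0",o[v,165:215].mean(1).astype(int).tolist()); print("L1",t[v,165:215].mean(1).astype(int).tolist())
print("b",abs(t-o)[165:240,232:305].mean())
plan([.540,-.404,.119])
E
```

```text
L0 [153, 152, 141, 92, 60, 131, 151, 115, 59, 44, 44, 37, 36, 36, 38, 33, 38, 60, 148, 173, 177, 188, 166, 171, 153, 159, 194, 177, 115, 105, 97, 112, 169, 228, 197, 176, 176, 97, 53, 49, 53, 53, 53, 51, 48, 68, 137, 147, 152, 132]
L1 [150, 150, 140, 90, 67, 145, 175, 177, 192, 158, 163, 142, 158, 195, 171, 111, 102, 105, 113, 163, 188, 160, 166, 173, 109, 61, 49, 51, 50, 51, 54, 52, 51, 53, 51, 51, 55, 54, 54, 54, 49, 53, 48, 46, 50, 68, 131, 151, 152, 131]
L0 [154, 156, 152, 106, 61, 130, 152, 111, 67, 57, 38, 45, 42, 34, 40, 39, 39, 53, 129, 170, 174, 180, 154, 161, 147, 156, 182, 178, 116, 103, 108, 125, 168, 201, 186, 174, 174, 103, 54, 55, 52, 54, 56, 48, 55, 71, 135, 151, 150, 134]
L1 [152, 153, 148, 99, 60, 149, 174, 175, 181, 160, 153, 126, 153, 193, 176, 117, 102, 104, 114, 164, 200, 147, 161, 172, 112, 66, 55, 53, 51, 53, 54, 54, 57, 53, 48, 50, 51, 50, 53, 49, 54, 49, 51, 49, 54, 68, 132, 145, 144, 129]
L0 [152, 152, 153, 106, 64, 133, 149, 118, 69, 45, 43, 43, 48, 43, 39, 40, 40, 53, 129, 170, 176, 175, 157, 154, 149, 157, 176, 175, 118, 105, 120, 181, 184, 201, 182, 175, 173, 109, 61, 54, 51, 56, 49, 48, 58, 63, 134, 149, 148, 137]
L1 [150, 150, 151, 100, 67, 137, 171, 172, 176, 147, 148, 130, 152, 180, 176, 117, 101, 106, 118, 141, 194, 144, 156, 170, 115, 76, 60, 52, 55, 53, 55, 52, 52, 54, 53, 54, 50, 54, 48, 51, 51, 48, 52, 52, 51, 62, 134, 146, 144, 131]
b 3.1721156773211567
tcp [ 0.5398 -0.4041  0.1189] shift [-0.0002  0.0001 -0.0001] spin 0 t 17.2167 F [ 0.1 -0.5  0.6] toolx yaw 3.008 tz [ 0. -0. -1.]
```

The vent is shut, the frame hasn't moved, and the fingertips are holding over the dial.

```bash
python3 -c "
from bench import r
print(r.hand_in())"
```

```text
the job is handed in; nothing more can be done
None
```

I handed the job in at about 17 s: vent_a is slid shut, the rocker's near end is pressed down to its stop (judged from force and a second touch, not seen directly), and the fingertips are still pointing about 3 cm above the temperature dial without touching it.

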